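# Fill the cell carrier and unhitch it from its dock

### The arm

A 7-joint arm with a two-finger parallel gripper is mounted at the origin on the work surface. World frame = base frame: x ahead of the robot, y to its left, z up, the work surface at z = 0. Lengths are in m, angles in rad, forces in N, time in s.
With the tool pointing down it reaches from about 0.425 to 0.875 m from the base axis. Payload 9.9 kg.
Tool frame: the origin (TCP) lies on the centre line of the jaws, within the pads' length; the fingertips stand manip.tip_extent ahead of it and the grasp point (between the pads) lies 11 mm behind it (manip.tip_extent is the distance from the TCP to the fingertips, in m); z points along the fingers, y is the line along which they close (so a half turn about z gives the same grasp; the last joint's range is limited). The gripper opens to 85 mm and grips with 20 to 120 N. Pads are 22 mm wide; open, the fingers measure 114 mm over their backs; the gripper's body (76 mm by 85 mm) begins 54 mm behind the grasp point. The pads swing forward as they close: fully open they stand 13 mm farther back than shut.
Start: joints at [-0.084, 0.576, 0.025, 1.437, -0.015, 1.129, -0.057], TCP at [0.675, 0, 0.239] pointing down, gripper open.
Joint ranges: [-2.76, 2.76], [-0.34, 2.15], [-1.52, 1.57], [0.19, 2.46], [-1.09, 4.23], [0.17, 1.99], [-2.82, 2.82]. Speed limits (rad/s): [2.22, 2.22, 3.01, 3.01, 3.14, 3.14, 3.14].

### API

Orientations are given as a unit quaternion [w, x, y, z].
In Python, from plant import manip gives the robot as it stands. The module is installed in compiled form; this text tells all that it offers.
- The arm moves only by the tool arm_command, never from a script. Its argument "motion" is a list of rows, each a list of 3 entries, a list of its own where there are three numbers: the turn, a rotation vector about the tool's x, y, z in rad, then the shift along the tool's x, y, z in cm, then the opening, from 0 (shut) to 1 (fully open). In form: [[[wx, wy, wz], [x, y, z], hand], ...]. A call has 1 to 10 rows; each row shifts and turns the commanded pose from where the row before left it, along the tool's axes as they then stand; what a row does not reach is not made up. A row lasts 1/8 s, in which the tool goes at most 62.5 mm and 10.7 degrees, less where a joint would pass 70% of its speed; a pose out of reach is approached as far as the arm can. A call is refused whole if a number of a shift passes 6.25 or a number of a turn 0.188, either way. A call with a gripper value outside its range is refused whole. The fingers move at their own pace and stop on an object; "grip_force" is the grip in N (left out, the last holds). Time passes only in rows, so rows that do not move let the fingers close. It gives the time, the measured TCP pose, the force, the opening and the grip force at its end, in the units of the state.
- manip.read_state(): the state, without advancing time (a new reading comes with each control period).
- manip.camera(name): name is "scene" or "side" or "wrist"; returns the picture (400x640x3 uint8, blue, green, red); there is no depth.
- manip.camera_params(name): a dict with "fx", "fy", "cx", "cy" (pixels), "R" (3x3) and "t" (3): a world point X has camera coordinates R X + t. Camera axes: x right, y down, z forward; pixel columns grow to the right and rows downward; lengths in m; the calibration is good to about 2 mm. A picture is of the moment at which its call begins: read the wrist's pose just before it. camera_params takes no time and is no camera call; for the wrist camera it gives the pose at the moment of the call.
- manip.sign_off(): hands the job in; it is judged then, once.
The state is a dict: "time": time; "joint_pos": joint angles; "joint_vel": joint speeds; "joint_torque": joint torques, N m; "tool_pos": TCP position; "tool_rot": TCP orientation; "force": force on the tool from outside, world axes, zero at the start; "wrist_torque": the same for the moment, N m; "grip_width": finger opening in m; "finger_force": force on a finger pad.
Only numpy, scipy, OpenCV 4.12 (cv2) and the standard library are available. Lean on these libraries where they do the work, as an engineer would, in place of code of your own. Each camera call takes 0.05 s, during which the arm holds its last target. There are 200 camera calls.

### The job

Fill every empty pocket of the grey cell carrier with a spare battery cell from the plywood rack, standing fully down in its pocket, and leave the left-over spare in the rack. Then pull the carrier's spring latch sideways all the way towards the fixed grip post and, keeping hold, lift the carrier off its ball. Finish while still holding it level and at rest at least 10 cm above where it sat, with all its cells in place and the things standing around undisturbed.

Things in the scene. Friction and masses are not known exactly. Their poses are not given: they have to be found in the camera images.
- dock: Fixed square aluminium base plate, 150 x 150 mm, 12 mm thick, origin at the centre of its underside on the bench, z up. Low guide lips (8 mm high) round its edge locate the carrier sideways, with 1.5 mm of play. In its middle stands a steel ball stud: neck 12 mm thick, ball head 30 mm across with a flat shoulder underneath; the ball's top is 70 mm above the bench.
- carrier: Loose grey cell carrier, 0.35 kg empty, at first seated on the dock, parallel to it. Block 118 x 118 mm, 29 mm high; origin at the centre of its underside (12 mm above the dock's origin when seated). Four square pockets, 22 mm wide, 25 mm deep, at x = +-38, y = +-38 mm. Its coupler stands in the middle over the ball, up to z = 90 mm, and is locked on the ball until the latch is pulled.
- latch (a joint): Spring latch sliding in the carrier: 0 at rest (jaw under the ball's shoulder, locked), 0.011 m fully pulled (free; freed from about 0.009), moving along the carrier's -y towards the fixed grip post. The spring takes 5 N to start, 10 N fully pulled, and returns it if let go. Post and plate can be pinched together from above and the whole carrier lifted by that pinch.
- latch_plate (a point): Centre of the outer (+y) face of the upright latch plate at gripping height, 76 mm above the carrier's underside; the plate is 24 mm wide along the carrier's x, 5 mm thick, its top 90 mm above the carrier's underside. At rest it lies at y = +34 mm in the carrier's frame (63 mm across plate and post), fully pulled at y = +23 mm (52 mm across).
- grip (a point): Point midway between the outer faces of the coupler's fixed upright grip post (24 mm wide along x, outer face at y = -29 mm, top at z = 90 mm in the carrier's frame) and of the fully pulled latch plate: 26 mm to each along the carrier's y, 76 mm above its underside; axes as the carrier's. A cap at z = 61 to 67 mm reaches from the post over the ball.
- rack: Fixed plywood spares rack 168 x 46 mm, 41 mm high, long along its x, origin at the centre of its underside, with four holes in a row (22 mm square, 25 mm deep); some hold spare cells standing upright, some are empty.
- pocket0 (a point): Carrier pocket at x = +38, y = +38 mm in the carrier's frame: the point where the middle of a fully seated cell lies, 32.5 mm above the pocket's floor and 7.5 mm above the block's top. The pocket may be full or empty.
- pocket1 (a point): Carrier pocket at x = +38, y = -38 mm in the carrier's frame: the point where the middle of a fully seated cell lies, 32.5 mm above the pocket's floor and 7.5 mm above the block's top. The pocket may be full or empty.
- pocket2 (a point): Carrier pocket at x = -38, y = +38 mm in the carrier's frame: the point where the middle of a fully seated cell lies, 32.5 mm above the pocket's floor and 7.5 mm above the block's top. The pocket may be full or empty.
- pocket3 (a point): Carrier pocket at x = -38, y = -38 mm in the carrier's frame: the point where the middle of a fully seated cell lies, 32.5 mm above the pocket's floor and 7.5 mm above the block's top. The pocket may be full or empty.
- hole0 (a point): Rack hole at x = -60 mm in the rack's frame: the point where the middle of a standing cell lies, 32.5 mm above the hole's floor, 48.5 mm above the bench.
- hole1 (a point): Rack hole at x = -20 mm in the rack's frame: the point where the middle of a standing cell lies, 32.5 mm above the hole's floor, 48.5 mm above the bench.
- hole2 (a point): Rack hole at x = +20 mm in the rack's frame: the point where the middle of a standing cell lies, 32.5 mm above the hole's floor, 48.5 mm above the bench.
- hole3 (a point): Rack hole at x = +60 mm in the rack's frame: the point where the middle of a standing cell lies, 32.5 mm above the hole's floor, 48.5 mm above the bench.
- cell0_mid (a point): Middle of a loose cylindrical battery cell, white sleeve and steel top, 18.5 mm diameter, 65 mm tall, 47 g; all five are alike. It stands upright in a carrier pocket or a rack hole, its upper 40 mm free above the rim.
- cell1_mid (a point): Middle of a loose cylindrical battery cell, white sleeve and steel top, 18.5 mm diameter, 65 mm tall, 47 g; all five are alike. It stands upright in a carrier pocket or a rack hole, its upper 40 mm free above the rim.
- cell2_mid (a point): Middle of a loose cylindrical battery cell, white sleeve and steel top, 18.5 mm diameter, 65 mm tall, 47 g; all five are alike. It stands upright in a carrier pocket or a rack hole, its upper 40 mm free above the rim.
- cell3_mid (a point): Middle of a loose cylindrical battery cell, white sleeve and steel top, 18.5 mm diameter, 65 mm tall, 47 g; all five are alike. It stands upright in a carrier pocket or a rack hole, its upper 40 mm free above the rim.
- cell4_mid (a point): Middle of a loose cylindrical battery cell, white sleeve and steel top, 18.5 mm diameter, 65 mm tall, 47 g; all five are alike. It stands upright in a carrier pocket or a rack hole, its upper 40 mm free above the rim.
- spool: Bystander: solder spool standing on the bench, 60 mm diameter, 40 mm high, origin at its underside.
- driver: Bystander: screwdriver lying on the bench, 170 mm long.
- flux: Bystander: small amber jar, 44 mm diameter, 55 mm high, origin at its underside.
There are look-alikes about, which are no part of the job. What is shaped like the part that bears cell0_mid but purple is not meant. What is shaped like the part that bears cell4_mid but blue is not meant.

How it is judged:
On the way, in this order (a step that is already met when the one before it is completed fails the run):
1. all four pockets hold a fully seated cell, the carrier still down on its dock (distance between any of cell0_mid, cell1_mid, cell2_mid, cell3_mid, cell4_mid and pocket0 below 0.01 m and distance between any of cell0_mid, cell1_mid, cell2_mid, cell3_mid, cell4_mid and pocket1 below 0.01 m and distance between any of cell0_mid, cell1_mid, cell2_mid, cell3_mid, cell4_mid and pocket2 below 0.01 m and distance between any of cell0_mid, cell1_mid, cell2_mid, cell3_mid, cell4_mid and pocket3 below 0.01 m and z of carrier in the frame of dock below 0.017 m), for 0.3 s.
2. the latch is fully pulled while the carrier is still down (value of joint latch above 0.009 m and z of carrier in the frame of dock below 0.017 m), for 0.1 s.
At the end, for the whole second after the job is handed in: The carrier is gripped by the fingers, at rest (under 3 cm/s), level within 0.2 rad, at least 96 mm above its seat, touching neither dock nor rack; each of its four pockets holds a cell seated within 10 mm of its place, and the fifth cell stands in a rack hole (distance between any of cell0_mid, cell1_mid, cell2_mid, cell3_mid, cell4_mid and pocket0 below 0.01 m and distance between any of cell0_mid, cell1_mid, cell2_mid, cell3_mid, cell4_mid and pocket1 below 0.01 m and distance between any of cell0_mid, cell1_mid, cell2_mid, cell3_mid, cell4_mid and pocket2 below 0.01 m and distance between any of cell0_mid, cell1_mid, cell2_mid, cell3_mid, cell4_mid and pocket3 below 0.01 m and (distance between cell0_mid and pocket0 below 0.01 m or distance between cell0_mid and pocket1 below 0.01 m or distance between cell0_mid and pocket2 below 0.01 m or distance between cell0_mid and pocket3 below 0.01 m or distance between cell0_mid and hole0 below 0.01 m or distance between cell0_mid and hole1 below 0.01 m or distance between cell0_mid and hole2 below 0.01 m or distance between cell0_mid and hole3 below 0.01 m) and (distance between cell1_mid and pocket0 below 0.01 m or distance between cell1_mid and pocket1 below 0.01 m or distance between cell1_mid and pocket2 below 0.01 m or distance between cell1_mid and pocket3 below 0.01 m or distance between cell1_mid and hole0 below 0.01 m or distance between cell1_mid and hole1 below 0.01 m or distance between cell1_mid and hole2 below 0.01 m or distance between cell1_mid and hole3 below 0.01 m) and (distance between cell2_mid and pocket0 below 0.01 m or distance between cell2_mid and pocket1 below 0.01 m or distance between cell2_mid and pocket2 below 0.01 m or distance between cell2_mid and pocket3 below 0.01 m or distance between cell2_mid and hole0 below 0.01 m or distance between cell2_mid and hole1 below 0.01 m or distance between cell2_mid and hole2 below 0.01 m or distance between cell2_mid and hole3 below 0.01 m) and (distance between cell3_mid and pocket0 below 0.01 m or distance between cell3_mid and pocket1 below 0.01 m or distance between cell3_mid and pocket2 below 0.01 m or distance between cell3_mid and pocket3 below 0.01 m or distance between cell3_mid and hole0 below 0.01 m or distance between cell3_mid and hole1 below 0.01 m or distance between cell3_mid and hole2 below 0.01 m or distance between cell3_mid and hole3 below 0.01 m) and (distance between cell4_mid and pocket0 below 0.01 m or distance between cell4_mid and pocket1 below 0.01 m or distance between cell4_mid and pocket2 below 0.01 m or distance between cell4_mid and pocket3 below 0.01 m or distance between cell4_mid and hole0 below 0.01 m or distance between cell4_mid and hole1 below 0.01 m or distance between cell4_mid and hole2 below 0.01 m or distance between cell4_mid and hole3 below 0.01 m) and z of carrier in the frame of dock above 0.108 m and angle between carrier's own z axis and vertical below 0.2 rad and contact force between carrier and the fingers above 2 N and linear speed of carrier below 0.03 m/s and contact force between carrier and dock below 0.2 N and contact force between carrier and rack below 0.2 N); the arm keeps its last pose, push and grip.
It fails at once if the spool is pushed away (more than 3 cm) (distance of spool from where it was at the start of the episode above 0.03 m).
It fails at once if the driver is pushed away (more than 3 cm) (distance of driver from where it was at the start of the episode above 0.03 m).
It fails at once if the flux is pushed away (more than 3 cm) (distance of flux from where it was at the start of the episode above 0.03 m).
It also fails if it takes over 64 s, if anything falls off the work surface, if the arm or the gripper's body presses on something with over 40 N, if the wrist force passes 120 N, or if a joint passes its speed limit or range.

## Working session

There is one attempt and no reset: what is moved stays moved. The work goes in short steps, Python scripts to look and compute and a tool call to move; the robot and the scene stay as the last step left them, time stands still between calls to the robot, and variables do not carry over. Pictures are saved under pics/ and viewed, at most 10 in all, crops included, and the job is handed in when it is done.

Besides the shell and the picture viewer there is one more tool, called after "Call:" by a JSON object that holds its "name" and its "arguments". arm_command: Moves the arm, as the interface text tells. Its arguments: {"type":"object","properties":{"motion":{"type":"array","items":{"type":"array"}},"grip_force":{"type":"number"}},"required":["motion"]}

```bash
mkdir -p pics; python3 - <<'E'
from plant import manip
import cv2,numpy as np
for n in("scene","side","wrist"):
    p=manip.camera_params(n);im=manip.camera(n);cv2.imwrite(f"pics/{n}0.png",im)
    print(n,p["fx"],p["cx"],p["cy"],np.round(p["R"],3).tolist(),np.round(p["t"],3).tolist())
s=manip.read_state();print(s["tool_pos"],s["tool_rot"],s["grip_width"],manip.tip_extent,s["time"])
E
```

```text
scene 391.6038961730385 324.9629732017926 197.09319268894964 [[0.317, 0.948, 0.003], [0.684, -0.227, -0.693], [-0.657, 0.222, -0.721]] [-0.147, -0.377, 1.222]
side 465.8518693311642 321.8053020346617 201.8199144439235 [[-0.991, -0.13, 0.021], [-0.098, 0.618, -0.78], [0.088, -0.776, -0.625]] [0.574, 0.142, 0.945]
wrist 334.0793160783149 319.725957847055 200.61781616532923 [[1.0, 0.001, -0.003], [0.002, -0.957, 0.289], [-0.002, -0.289, -0.957]] [-0.675, -0.039, 0.381]
[ 6.74644381e-01 -1.83470535e-05  2.38620085e-01] [-4.42880618e-04  7.07097933e-01  7.07115309e-01 -5.06238729e-04] 0.08545804291644364 0.008 0.15
```

View pics/scene0.png

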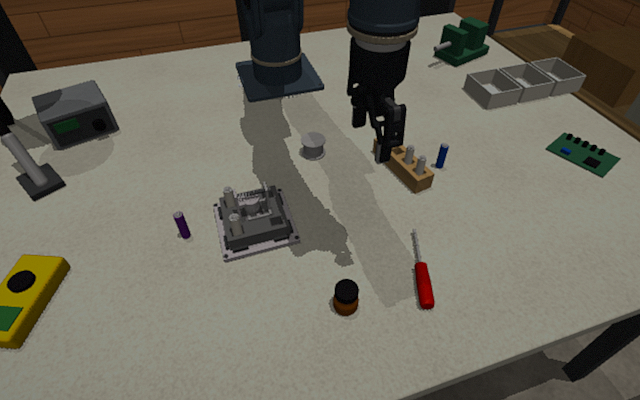

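View pics/side0.png

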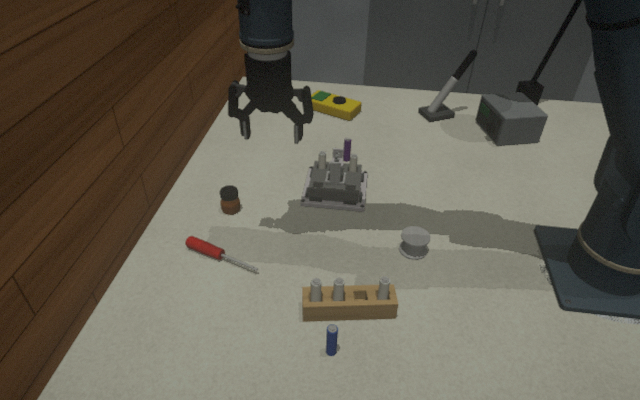

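View pics/wrist0.png

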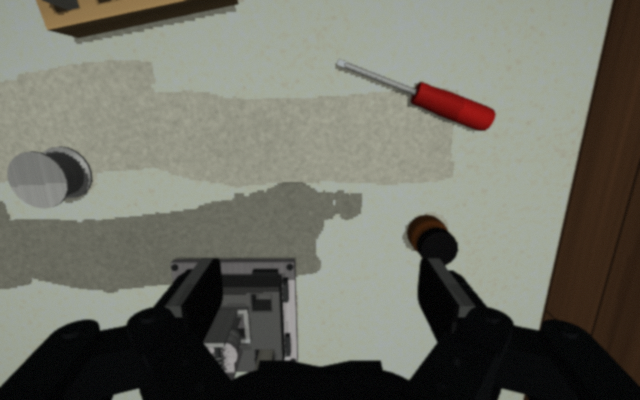

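The scene view shows the carrier at about (255,220) holding cells at (228,192) and (235,222), and the rack at (410,165). The purple look-alike stands at (182,225) and the blue one at (442,156). In the side view, the carrier is at (336,185) and the rack at (350,300), with spares at (316,285), (339,285) and (384,283) and an empty hole at (361,295). The wrist view shows the spool at (50,178), the driver at (415,92) and the flux jar at (432,240). The rack is at the top and the carrier at the bottom.

```bash
cat > h.py <<'E'
import numpy as np,cv2
from plant import manip
def ray(p,u):
    d=np.array([(u[0]-p["cx"])/p["fx"],(u[1]-p["cy"])/p["fy"],1.]);R=np.array(p["R"])
    return -R.T@np.array(p["t"]),R.T@d
def plane(p,u,z):
    c,d=ray(p,u);return c+d*(z-c[2])/d[2]
def proj(p,X):
    x=np.array(p["R"])@np.array(X)+p["t"];return [p["fx"]*x[0]/x[2]+p["cx"],p["fy"]*x[1]/x[2]+p["cy"]]
def tri(*obs):
    A=np.zeros((3,3));b=np.zeros(3);L=[]
    for p,u in obs:
        c,d=ray(p,u);d/=np.linalg.norm(d);M=np.eye(3)-np.outer(d,d);A+=M;b+=M@c;L.append((c,d))
    X=np.linalg.solve(A,b);return X,[round(float(np.linalg.norm(np.cross(X-c,d)))*1e3,1) for c,d in L]
E
python3 - <<'E'
from h import *
S=manip.camera_params("side");C=manip.camera_params("scene");W=manip.camera_params("wrist")
print("side cells z.081",[plane(S,u,.081).round(3).tolist() for u in((316,281),(339,281),(384,280))])
print("rack empties",plane(S,(361,295),.041).round(3))
print("carrier cells side",[plane(S,u,.081).round(3).tolist() for u in((322,154),(354,157))])
print("carrier cells scene",[plane(C,u,.081).round(3).tolist() for u in((228,190),(235,217))])
print("dock corners scene",[plane(C,u,.015).round(3).tolist() for u in((214,204),(282,186),(299,240),(223,258))])
print("rack scene",[plane(C,u,.041).round(3).tolist() for u in((433,178),(413,186))])
print("blue",plane(C,(440,166),0).round(3),"flux",plane(C,(345,312),0).round(3),"spool",plane(C,(313,155),0).round(3))
a=manip.camera("side");b=manip.camera("scene")
f=lambda im,x,y,w,h,k:cv2.resize(im[y:y+h,x:x+w],None,fx=k,fy=k,interpolation=cv2.INTER_CUBIC)
im=np.vstack([np.hstack([f(a,290,140,80,75,4),f(a,290,265,120,75,4)]),np.hstack([f(b,205,175,110,75,4),f(b,370,120,90,75,4)])])
cv2.imwrite("pics/c1.png",im)
E
```

```text
side cells z.081 [[0.567, 0.184, 0.081], [0.528, 0.178, 0.081], [0.451, 0.164, 0.081]]
rack empties [0.487 0.169 0.041]
carrier cells side [[0.609, -0.216, 0.081], [0.532, -0.216, 0.081]]
carrier cells scene [[0.539, -0.224, 0.081], [0.612, -0.222, 0.081]]
dock corners scene [[0.502, -0.259, 0.015], [0.494, -0.11, 0.015], [0.65, -0.115, 0.015], [0.646, -0.261, 0.015]]
rack scene [[0.599, 0.2, 0.041], [0.607, 0.148, 0.041]]
blue [0.531 0.266 0.   ] flux [ 0.812 -0.08   0.   ] spool [ 0.398 -0.009  0.   ]
```

View pics/c1.png

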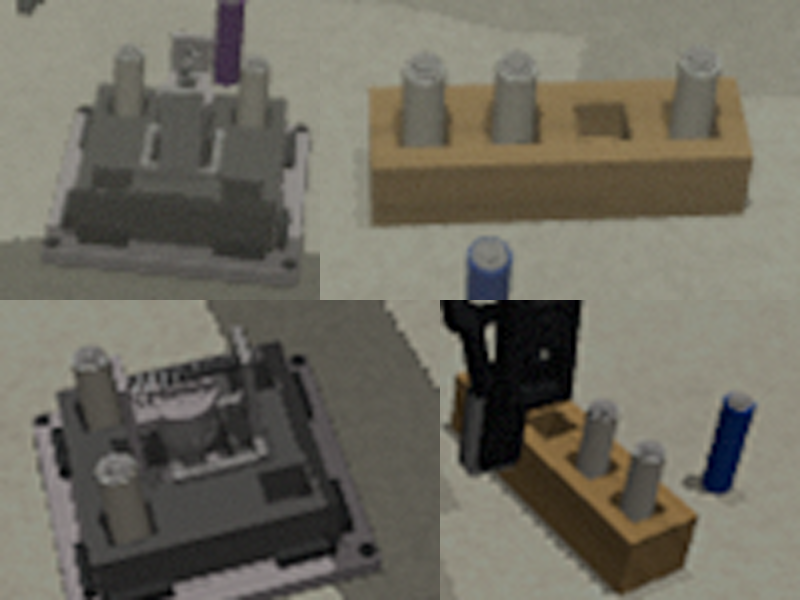

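Composite, with the side view on top and the scene view below. The carrier's two cells stand on its far (-y) side, and the empty pockets are on the +y side. The rack holds three spares and has one hole empty. The candidates are grey-white cells (the ones meant), a purple cell at side (347,149) and a blue one at side (331,340), which are both the look-alikes and stand loose on the bench. The spares are the grey-white cells in the rack.

Call:
{"name": "arm_command", "arguments": {"motion": [[[0,0,0.175],[0,0,0],1],[[0,0,0.175],[0,0,0],1],[[0,0,0.175],[0,0,0],1],[[0,0,0.175],[0,0,0],1],[[0,0,0.175],[0,0,0],1],[[0,0,0.175],[0,0,0],1],[[0,0,0.175],[0,0,0],1],[[0,0,0.175],[0,0,0],1],[[0,0,0],[0,0,0],1]]}}

```text
time: 1.38
tool_pos: [0.6749, 0.0003, 0.2391]
tool_rot: [0.0, 0.996, 0.086, -0.0]
force: [1.3, 0.3, -0.4]
grip_width: 0.0852
finger_force: 0.0
```

Call:
{"name": "arm_command", "arguments": {"motion": [[[0,0,0],[-2.7,-4,0],1],[[0,0,0],[-2.7,-4,0],1],[[0,0,0],[-2.7,-4,0],1],[[0,0,0],[-2.7,-4,0],1],[[0,0,0],[-2.7,-4,0],1],[[0,0,0],[0,0,0],1],[[0,0,0],[0,0,0],1]]}}

```text
time: 2.25
tool_pos: [0.5084, 0.1738, 0.2396]
tool_rot: [0.0, 0.996, 0.087, 0.0]
force: [0.9, -0.4, 0.1]
grip_width: 0.0851
finger_force: 0.0
```

```bash
python3 - <<'E'
from h import *
s=manip.read_state();p=manip.camera_params("wrist");im=manip.camera("wrist");cv2.imwrite("pics/w1.png",im)
import pickle;pickle.dump(p,open("w1.pkl","wb"))
print(s["tool_pos"].round(4) if hasattr(s["tool_pos"],"round") else s["tool_pos"],s["tool_rot"],s["time"],s["joint_pos"])
E
```

```text
[0.5084 0.1738 0.2396] [1.23296063e-04 9.96229917e-01 8.67510453e-02 4.40312542e-04] 2.25 [-0.70886786  0.39700438  0.41939157  1.81240702 -0.19134283  0.97127765
 -1.60710613]
```

View pics/w1.png

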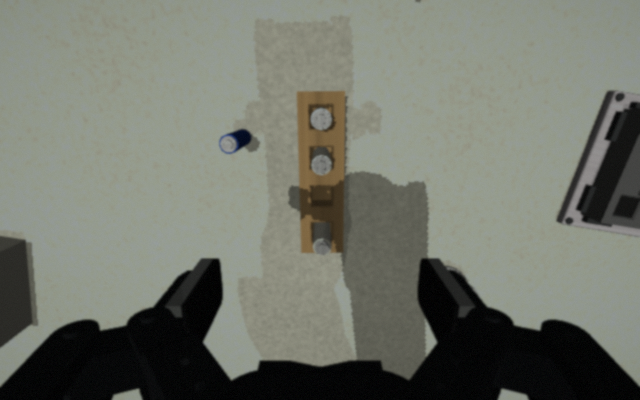

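The wrist view over the rack shows spare tops at (321,118), (321,163) and (322,246), and the empty hole at (320,195). The rack runs vertically in the image, so its heading matches the tool's. The blue look-alike is at (233,143).

```bash
python3 - <<'E'
from h import *
import pickle
p=pickle.load(open("w1.pkl","rb"));S=manip.camera_params("side");im=cv2.imread("pics/w1.png")
for w,s in(((321,118),(316.2,281)),((321,163),(339.2,281)),((322,246),(384.7,280.5))):
    print(plane(p,w,.081).round(4),[a.round(4).tolist() if hasattr(a,'round') else a for a in tri((p,w),(S,s))])
hsv=cv2.cvtColor(im,cv2.COLOR_BGR2HSV);m=cv2.inRange(hsv,(8,90,40),(25,255,255))
c=max(cv2.findContours(m,0,2)[0],key=cv2.contourArea);r=cv2.minAreaRect(c);print(r)
b=[plane(p,u,.041) for u in cv2.boxPoints(r)];print(np.round(b,4).tolist(),"centre",np.mean(b,0).round(4))
print("hole",plane(p,(320,195),.041).round(4))
E
```

```text
[0.5669 0.1832 0.081 ] [[0.5668, 0.1831, 0.0806], [0.1, 0.1]]
[0.5286 0.1763 0.081 ] [[0.5279, 0.1762, 0.0792], [0.4, 0.4]]
[0.4494 0.1613 0.081 ] [[0.4487, 0.1613, 0.0777], [0.7, 0.7]]
((322.2287292480469, 171.56298828125), (160.23135375976562, 47.146915435791016), 88.69805145263672)
[[0.5846, 0.2095, 0.041], [0.5934, 0.1655, 0.041], [0.4304, 0.1291, 0.041], [0.4201, 0.1797, 0.041]] centre [0.5071 0.171  0.041 ]
hole [0.4881 0.17   0.041 ]
```

Heights check out: tops at 0.078–0.081 against 0.081 expected. I'll grasp the far spare at (0.567, 0.183).

Call:
{"name": "arm_command", "arguments": {"motion": [[[0,0,0],[3,0,0],0.6],[[0,0,0],[2.9,0.1,0],0.6],[[0,0,0],[0,0,5],0.6],[[0,0,0],[0,0,5],0.6],[[0,0,0],[0,0,4],0.6],[[0,0,0],[0,0,3],0.6],[[0,0,0],[0,0,1],0.6],[[0,0,0],[0,0,0],0.6]], "grip_force": 35}}

```text
time: 3.3
tool_pos: [0.5668, 0.1823, 0.0592]
tool_rot: [0.0, 0.996, 0.085, -0.0]
force: [-0.2, 0.0, 0.2]
grip_width: 0.0513
finger_force: 0.0
```

Call:
{"name": "arm_command", "arguments": {"motion": [[[0,0,0],[0,0,0],0],[[0,0,0],[0,0,0],0],[[0,0,0],[0,0,0],0],[[0,0,0],[0,0,0],0],[[0,0,0],[0,0,0],0]]}}

```text
time: 3.92
tool_pos: [0.5671, 0.1834, 0.0606]
tool_rot: [-0.0, 0.996, 0.085, 0.001]
force: [0.1, -0.2, 6.2]
grip_width: 0.0173
finger_force: 34.0
```

Call:
{"name": "arm_command", "arguments": {"motion": [[[0,0,0],[0,0,-4],0],[[0,0,0],[0,0,-6],0],[[0,0,0],[0,0,-6],0],[[0,0,0],[-1.8,4.3,-2],0],[[0,0,0],[-1.8,4.3,0],0],[[0,0,0],[-1.8,4.3,0],0],[[0,0,0],[-1.9,4.3,0],0],[[0,0,0],[-1.9,4.3,0],0],[[0,0,0],[-1.8,4.3,0],0],[[0,0,0],[-1.8,4.3,0],0]]}}

```text
time: 5.18
tool_pos: [0.4908, -0.1365, 0.2398]
tool_rot: [-0.0, 0.996, 0.085, 0.0]
force: [0.7, 0.0, -0.2]
grip_width: 0.0174
finger_force: 34.3
```

Call:
{"name": "arm_command", "arguments": {"motion": [[[0,0,0],[-1.9,4.2,0],0],[[0,0,0.1],[0,0,0],0],[[0,0,0.1],[0,0,0],0],[[0,0,0],[0,0,0],0],[[0,0,0],[0,0,0],0]]}}

```text
time: 5.8
tool_pos: [0.4798, -0.1796, 0.2395]
tool_rot: [-0.0, 1.0, -0.013, 0.0]
force: [-0.8, -0.3, -0.5]
grip_width: 0.0174
finger_force: 34.3
```

```bash
python3 - <<'E'
from h import *
s=manip.read_state();p=manip.camera_params("wrist");im=manip.camera("wrist");cv2.imwrite("pics/w2.png",im)
import pickle;pickle.dump(p,open("w2.pkl","wb"))
print(s["tool_pos"].round(4),s["tool_rot"].round(4),s["time"],s["grip_width"])
E
```

```text
[ 0.4798 -0.1796  0.2395] [-0.000e+00  9.999e-01 -1.320e-02  1.000e-04] 5.8 0.017354920139057414
```

View pics/w2.png

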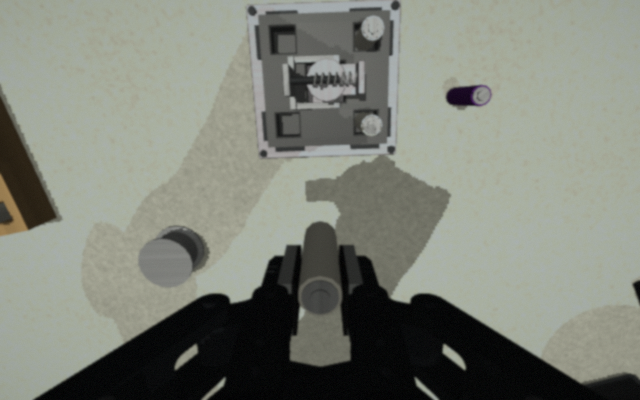

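The wrist view shows the carrier's empty pockets at (284,39) and (288,124), its cells at (372,28) and (371,125), and the coupler uprights at about columns 288 and 362, row 81. The cell in the gripper hangs straight.

```bash
python3 - <<'E'
from h import *
import pickle
p=pickle.load(open("w2.pkl","rb"));S=manip.camera_params("side");C=manip.camera_params("scene");im=cv2.imread("pics/w2.png")
cv2.imwrite("pics/w2c.png",cv2.resize(im[0:165,240:405],None,fx=3.6,fy=3.6,interpolation=cv2.INTER_CUBIC))
g=cv2.cvtColor(im,cv2.COLOR_BGR2GRAY)
for n,u in(("pA",(284,39)),("pB",(288,124))):print(n,plane(p,u,.041).round(4))
for n,w,s,c in(("cA",(372,28),(322.2,153.5),(235,217)),("cB",(371,125),(353.7,156.5),(228,190.5))):
    print(n,plane(p,w,.081).round(4),[np.round(a,4).tolist() for a in tri((p,w),(S,s),(C,c))])
print("dock corners",[plane(p,u,.02).round(4).tolist() for u in((252,10),(395,5),(391,150),(264,154))])
E
```

```text
pA [ 0.6076 -0.1499  0.041 ]
pB [ 0.5319 -0.1496  0.041 ]
cA [ 0.6074 -0.2241  0.081 ] [[0.6087, -0.2235, 0.0774], [1.3, 0.5, 1.2]]
cB [ 0.5319 -0.2248  0.081 ] [[0.5326, -0.225, 0.0752], [1.3, 0.9, 1.5]]
dock corners [[0.6367, -0.1191, 0.02], [0.6376, -0.2544, 0.02], [0.5007, -0.2556, 0.02], [0.4999, -0.1204, 0.02]]
```

View pics/w2c.png

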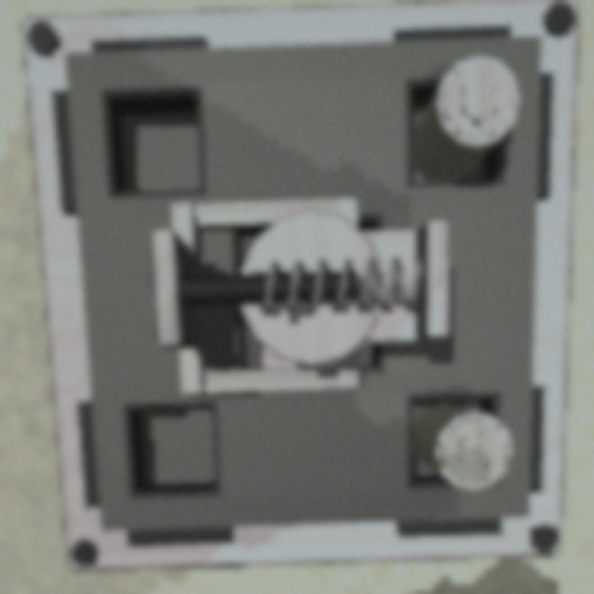

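The cap reaches from the right-hand upright (world -y) over the ball, so that one is the post. The left-hand upright (+y) is the latch plate, so the carrier's +y is world +y. Next I check the held cell's offset.

```bash
python3 - <<'E'
from h import *
import pickle
p=pickle.load(open("w2.pkl","rb"))
print("held bottom",plane(p,(320,297),.2395-.0446).round(4))
print("pA",plane(p,(282.8,39.5),.041).round(4),"pB",plane(p,(288.2,124.3),.041).round(4))
print("plate",plane(p,(283,80),.102).round(4),"post",plane(p,(364.7,77.5),.102).round(4))
E
```

```text
held bottom [ 0.4372 -0.1784  0.1949]
pA [ 0.6072 -0.1488  0.041 ] pB [ 0.5316 -0.1498  0.041 ]
plate [ 0.5691 -0.1532  0.102 ] post [ 0.5693 -0.2161  0.102 ]
```

```bash
python3 - <<'E'
from h import *
import pickle
p=pickle.load(open("w2.pkl","rb"))
print("held top",plane(p,(320,296),.26).round(4),"bottom(front edge col)",plane(p,(320,228),.195).round(4))
E
```

```text
held top [ 0.4798 -0.1794  0.26  ] bottom(front edge col) [ 0.4829 -0.1795  0.195 ]
```

Call:
{"name": "arm_command", "arguments": {"motion": [[[0,0,-0.026],[0,0,0],0],[[0,0,0],[4.2,-1,0],0],[[0,0,0],[4.2,-1,0],0],[[0,0,0],[4.3,-1.1,0],0],[[0,0,0],[0,0,5],0],[[0,0,0],[0,0,5],0],[[0,0,0],[0,0,3.5],0],[[0,0,0],[0,0,1],0],[[0,0,0],[0,0,0],0],[[0,0,0],[0,0,0],0]]}}

```text
time: 7.1
tool_pos: [0.6078, -0.1496, 0.0959]
tool_rot: [0.0, 1.0, -0.001, 0.001]
force: [0.2, -0.0, -0.1]
grip_width: 0.0176
finger_force: 34.4
```

Call:
{"name": "arm_command", "arguments": {"motion": [[[0,0,0],[-0.06,-0.06,0],0],[[0,0,0],[0,0,0.6],0],[[0,0,0],[0,0,0.6],0],[[0,0,0],[0,0,0.6],0],[[0,0,0],[0,0,0.6],0],[[0,0,0],[0,0,0],0]]}}

```text
time: 7.85
tool_pos: [0.6061, -0.1485, 0.0696]
tool_rot: [-0.0, 1.0, -0.002, -0.0]
force: [0.5, 0.7, -0.4]
grip_width: 0.0173
finger_force: 34.4
```

Call:
{"name": "arm_command", "arguments": {"motion": [[[0,0,0],[0,0,0.5],0],[[0,0,0],[0,0,0.35],0],[[0,0,0],[0,0,0],0],[[0,0,0],[0,0,0],0.45],[[0,0,0],[0,0,0],0.45],[[0,0,0],[0,0,0],0.45],[[0,0,0],[0,0,0],0.45]]}}

```text
time: 8.72
tool_pos: [0.6062, -0.1486, 0.0618]
tool_rot: [-0.0, 1.0, -0.002, -0.0]
force: [-0.5, 0.8, -0.2]
grip_width: 0.0385
finger_force: 0.0
```

Call:
{"name": "arm_command", "arguments": {"motion": [[[0,0,0],[0,0,-4],0.45],[[0,0,0],[0,0,-6],0.6],[[0,0,0],[-0.97,-4.06,-3],0.6],[[0,0,0],[-0.97,-4.06,0],0.6],[[0,0,0],[-0.97,-4.06,0],0.6],[[0,0,0],[-0.97,-4.06,0],0.6],[[0,0,0],[-0.97,-4.06,0],0.6],[[0,0,0],[-0.97,-4.06,0],0.6],[[0,0,0],[-0.97,-4.06,0],0.6],[[0,0,0],[-0.97,-4.06,0],0.6]]}}

```text
time: 9.98
tool_pos: [0.5292, 0.1777, 0.1919]
tool_rot: [-0.0, 1.0, -0.002, 0.0]
force: [0.6, 0.1, 0.6]
grip_width: 0.0515
finger_force: 0.0
```

Call:
{"name": "arm_command", "arguments": {"motion": [[[0,0,-0.175],[0,0,0],0.6],[[0,0,0],[0,0,3],0.6],[[0,0,0],[0,0,0],0.6],[[0,0,0],[0,0,0],0.6]]}}

```text
time: 10.48
tool_pos: [0.53, 0.1762, 0.1625]
tool_rot: [0.0, 0.996, 0.085, 0.0]
force: [0.2, -0.2, 0.2]
grip_width: 0.0518
finger_force: 0.0
```

Call:
{"name": "arm_command", "arguments": {"motion": [[[0,0,0],[-0.16,0,4],0.6],[[0,0,0],[0,0,3.5],0.6],[[0,0,0],[0,0,2],0.6],[[0,0,0],[0,0,0.7],0.6],[[0,0,0],[0,0,0],0.6],[[0,0,0],[0,0,0],0],[[0,0,0],[0,0,0],0],[[0,0,0],[0,0,0],0],[[0,0,0],[0,0,0],0],[[0,0,0],[0,0,0],0]]}}

```text
time: 11.72
tool_pos: [0.5287, 0.1764, 0.0607]
tool_rot: [-0.0, 0.996, 0.086, 0.001]
force: [-0.1, -0.0, 7.2]
grip_width: 0.0172
finger_force: 34.0
```

Call:
{"name": "arm_command", "arguments": {"motion": [[[0,0,0],[0,0,-4],0],[[0,0,0],[0,0,-6],0],[[0,0,0.175],[0,0,-5],0],[[0,0,0],[0,4.1,0],0],[[0,0,0],[0,4.1,0],0],[[0,0,0],[0,4.1,0],0],[[0,0,0],[0.1,4.1,0],0],[[0,0,0],[0.1,4.1,0],0],[[0,0,0],[0.1,4.1,0],0],[[0,0,0],[0,4,0],0]]}}

```text
time: 12.98
tool_pos: [0.53, -0.1111, 0.2101]
tool_rot: [-0.0, 1.0, -0.002, 0.0]
force: [0.2, 0.2, -0.2]
grip_width: 0.0172
finger_force: 34.3
```

Call:
{"name": "arm_command", "arguments": {"motion": [[[0,0,0],[0,4,0],0],[[0,0,0],[0,0,0],0],[[0,0,0],[0,0,5],0],[[0,0,0],[0,0,4.5],0],[[0,0,0],[0,0,2],0],[[0,0,0],[0,0,0],0],[[0,0,0],[0,0,0],0]]}}

```text
time: 13.85
tool_pos: [0.5306, -0.1497, 0.0957]
tool_rot: [0.0, 1.0, -0.001, 0.001]
force: [-0.3, 0.2, 0.3]
grip_width: 0.0177
finger_force: 34.3
```

Aligned to about 1 mm in x; correct that and insert.

Call:
{"name": "arm_command", "arguments": {"motion": [[[0,0,0],[0.08,0,0],0],[[0,0,0],[0,0,0.6],0],[[0,0,0],[0,0,0.6],0],[[0,0,0],[0,0,0.6],0],[[0,0,0],[0,0,0.6],0],[[0,0,0],[0,0,0.5],0],[[0,0,0],[0,0,0.35],0],[[0,0,0],[0,0,0],0]]}}

```text
time: 14.85
tool_pos: [0.5308, -0.1499, 0.062]
tool_rot: [0.0, 1.0, -0.002, -0.0]
force: [1.0, -0.5, -1.4]
grip_width: 0.017
finger_force: 34.3
```

Call:
{"name": "arm_command", "arguments": {"motion": [[[0,0,0],[0,0,0],0.45],[[0,0,0],[0,0,0],0.45],[[0,0,0],[0,0,0],0.45],[[0,0,0],[0,0,-4],0.45],[[0,0,0],[0,0,-6],1],[[0,0,0],[0,0,-6],1],[[0,0,0],[3.9,3.9,-2],1],[[0,0,0],[0,0,0],1],[[0,0,0],[0,0,0],1]]}}

```text
time: 15.98
tool_pos: [0.5691, -0.1888, 0.2418]
tool_rot: [-0.0, 1.0, -0.002, -0.001]
force: [-0.5, 0.6, 0.5]
grip_width: 0.0853
finger_force: 0.0
```

```bash
python3 - <<'E'
from h import *
s=manip.read_state();p=manip.camera_params("wrist");im=manip.camera("wrist")
import pickle;pickle.dump(p,open("w3.pkl","wb"))
print(s["tool_pos"].round(4),s["tool_rot"].round(4),s["time"],s["grip_width"])
print([np.round(proj(p,(x,y,.081))).tolist() for x,y in((.6074,-.149),(.5316,-.15),(.6074,-.2245),(.532,-.2245))])
cv2.imwrite("pics/w3c.png",cv2.resize(im[100:290,215:420],None,fx=3,fy=3,interpolation=cv2.INTER_CUBIC))
E
```

```text
[ 0.5691 -0.1888  0.2418] [-3.0e-04  1.0e+00 -1.8e-03 -6.0e-04] 15.975 0.08525293607106804
[[275.0, 142.0], [279.0, 223.0], [361.0, 142.0], [358.0, 222.0]]
```

View pics/w3c.png

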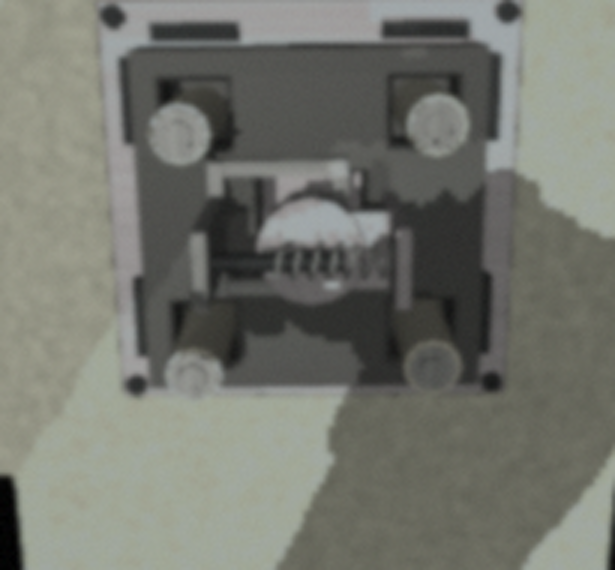

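All four cell tops appear at (275,144), (279,225), (361,142) and (359,222), where seated cells should be. The plate's outer face is at column 278 and the post's at column 352, row 188.

```bash
python3 - <<'E'
from h import *
import pickle
p=pickle.load(open("w2.pkl","rb"));q=pickle.load(open("w3.pkl","rb"))
print("plate",plane(q,(278.3,188),.102).round(4),tri((p,(283,80)),(q,(278.3,188))))
print("post",plane(q,(352.3,188.5),.102).round(4),tri((p,(364.7,78)),(q,(352.3,188.5))))
E
```

```text
plate [ 0.5711 -0.1532  0.102 ] (array([ 0.56945488, -0.15249594,  0.09589653]), [0.1, 0.1])
post [ 0.5705 -0.2162  0.102 ] (array([ 0.56924105, -0.21673862,  0.09728557]), [0.0, 0.0])
```

Width across plate and post is 63 mm, as given. Pulled grip centre is about (0.570, -0.190).

Call:
{"name": "arm_command", "arguments": {"motion": [[[0,0,0],[0.1,0.13,5],1],[[0,0,0],[0,0,4],1],[[0,0,0],[0,0,3],1],[[0,0,0],[0,0,2],1],[[0,0,0],[0,0,1.5],1],[[0,0,0],[0,0,1],1],[[0,0,0],[0,0,0],1],[[0,0,0],[0,0,0],1]]}}

```text
time: 17.02
tool_pos: [0.5711, -0.1905, 0.0779]
tool_rot: [0.0, 1.0, -0.002, 0.0]
force: [0.4, 1.3, -0.4]
grip_width: 0.0855
finger_force: 0.0
```

Call:
{"name": "arm_command", "arguments": {"motion": [[[0,0,0],[-0.1,0,0.2],0.7],[[0,0,0],[0,0,0],0.65],[[0,0,0],[0,0,0],0.6],[[0,0,0],[0,0,0],0.5],[[0,0,0],[0,0,0],0],[[0,0,0],[0,0,0],0],[[0,0,0],[0,0,0],0],[[0,0,0],[0,0,0],0]], "grip_force": 60}}

```text
time: 18.02
tool_pos: [0.5702, -0.1917, 0.0772]
tool_rot: [0.001, 1.0, -0.002, 0.001]
force: [-2.8, -2.4, 15.4]
grip_width: 0.0501
finger_force: 59.8
```

The width of 50 mm means the latch is fully pulled (the cells also read about 1.2 mm low). Lift gently.

Call:
{"name": "arm_command", "arguments": {"motion": [[[0,0,0],[0,0,-0.3],0],[[0,0,0],[0,0,-0.4],0],[[0,0,0],[0,0,-0.5],0],[[0,0,0],[0,0,-0.6],0],[[0,0,0],[0,0,0],0]]}}

```text
time: 18.65
tool_pos: [0.57, -0.1904, 0.0938]
tool_rot: [0.0, 1.0, -0.002, 0.0]
force: [-0.1, -0.1, -4.6]
grip_width: 0.0503
finger_force: 63.2
```

The 4.6 N load is about the weight of the carrier with its cells (5.3 N), so it is free of the ball. Continue to about 12.5 cm.

Call:
{"name": "arm_command", "arguments": {"motion": [[[0,0,0],[0,0,-1],0],[[0,0,0],[0,0,-1.5],0],[[0,0,0],[0,0,-2],0],[[0,0,0],[0,0,-2],0],[[0,0,0],[0,0,-2],0],[[0,0,0],[0,0,-1.5],0],[[0,0,0],[0,0,-0.8],0],[[0,0,0],[0,0,-0.2],0],[[0,0,0],[0,0,0],0],[[0,0,0],[0,0,0],0]]}}

```text
time: 19.9
tool_pos: [0.5694, -0.1902, 0.2027]
tool_rot: [-0.0, 1.0, -0.002, -0.001]
force: [-0.4, -0.4, -5.5]
grip_width: 0.0494
finger_force: 63.7
```

```bash
python3 - <<'E'
from h import *
s=manip.read_state();print(s["tool_pos"].round(4),s["force"],s["grip_width"],s["finger_force"],s["time"])
a=manip.camera("side");b=manip.camera("scene")
f=lambda im,x,y,w,h,k:cv2.resize(im[y:y+h,x:x+w],None,fx=k,fy=k,interpolation=cv2.INTER_CUBIC)
cv2.imwrite("pics/f.png",np.hstack([f(a,270,60,130,190,3),f(b,190,110,130,190,3)]))
E
```

```text
[ 0.5694 -0.1902  0.2027] [-0.40891021 -0.44864725 -5.53855551] 0.04944167013538469 63.69296193122864 19.9
```

View pics/f.png

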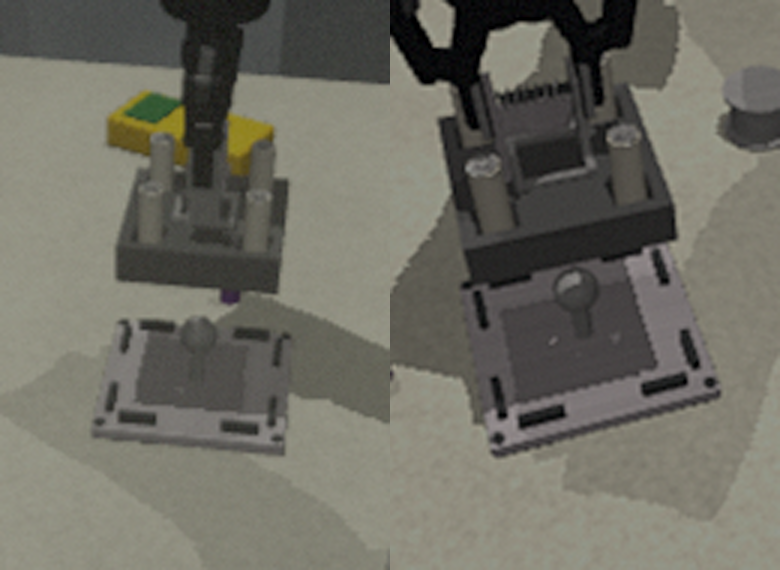

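The carrier is about 12.5 cm up, clear of the dock, close to level, and all four cells are seated. Handing in.

Call:
{"name": "arm_command", "arguments": {"motion": [[[0,0,0],[0,0,0],0],[[0,0,0],[0,0,0],0],[[0,0,0],[0,0,0],0]]}}

```text
time: 20.38
tool_pos: [0.5697, -0.1903, 0.2033]
tool_rot: [0.0, 1.0, -0.002, -0.0]
force: [0.4, -0.4, -6.6]
grip_width: 0.0499
finger_force: 63.7
```

```bash
python3 -c "
from plant import manip
print(manip.read_state()['tool_pos'],manip.sign_off())"
```

```text
the job is handed in; nothing more can be done
[ 0.56969848 -0.19030274  0.20330039] None
```

I filled both empty pockets, pulled the latch and lifted the carrier about 12.5 cm, holding it close to level and at rest with all four cells in and the fifth left in the rack; the job was handed in at about 20 s, and no verdict came back.

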